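# Crack open the weatherproof antenna-tuner box and hold its lid ajar

## Robot

A 7-joint arm with a two-finger parallel gripper is mounted at the origin on the work surface. World frame = base frame: x ahead of the robot, y to its left, z up, the work surface at z = 0. Lengths are in m, angles in rad, forces in N, time in s.
With the tool pointing down it reaches from about 0.4 to 0.875 m from the base axis. Payload 19.3 kg.
Tool frame: the origin (TCP) lies at the very end of the fingers, on their centre line; the grasp point (between the pads) lies 19 mm behind it; x points along the fingers, y is the direction in which the jaws open and shut, and the axes are right-handed (so a half turn about x gives the same grasp; the last joint's range is limited). The gripper opens to 85 mm and grips with 20 to 120 N. Pads are 22 mm wide; open, the fingers measure 114 mm over their backs; the gripper's body (76 mm by 85 mm) begins 54 mm behind the grasp point. The pads swing forward as they close: fully open they stand 13 mm farther back than shut.
Start: joints at [-1.407, 0.521, -0.036, 1.599, 0.021, 1.021, -0.113], TCP at [0.145, 0.608, 0.231] pointing down, gripper open.
Joint ranges: [-2.91, 2.91], [-0.3, 2.13], [-1.5, 1.42], [0.17, 2.43], [-1.26, 4.41], [0.16, 1.93], [-2.52, 2.52]. Speed limits (rad/s): [1.89, 1.89, 2.39, 2.39, 3.01, 3.01, 3.01].

## Interface

Orientations are given as [roll, pitch, yaw] about the fixed x, y, z axes, in that order (R = Rz(yaw) Ry(pitch) Rx(roll)).
In Python, from workcell import bot, grab_frame, job_done gives the robot as it stands.
- The arm moves only by the shell command python3 -m pendant 'ROWS' [OPENING] [FORCE]. ROWS is JSON, a list of rows, each a list of 4 numbers: the shift along the tool's x, y, z in mm, then the turn about the tool's x in degrees. A call has 1 to 12 rows; each row shifts and turns the commanded pose from where the row before left it, along the tool's axes as they then stand; what a row does not reach is not made up. A row lasts 1/8 s, in which the tool goes at most 62.5 mm and 10.7 degrees, less where a joint would pass 70% of its speed; a pose out of reach is approached as far as the arm can. A call is refused whole if a number of a shift passes 62.5 or a number of a turn 10.7, either way. A call with a gripper value outside its range is refused whole. OPENING is the opening, from -1 (shut) to 1 (fully open), set as the call begins (- or left out, the last holds). The fingers move at their own pace and stop on an object; FORCE is the grip in N (left out, the last holds). Time passes only in rows, so rows that do not move let the fingers close. It gives the time, the measured TCP pose, the force and the opening at its end, in the units of the state.
- bot.observe(): the state, without advancing time (a new reading comes with each control period).
- grab_frame(name): name is "scene" or "top" or "wrist"; returns a dict with "img" (420x560x3 uint8, red, green, blue), "fovy" (degrees; the focal length in pixels is half the picture's height over the tangent of half this angle, whatever the lens; pixels are square), "cx", "cy" (the principal point, pixels), "k1" (the pictures are not rectified: a ray, as slopes to the right and down, at radius r is drawn at 1 + k1 r^2 times it, then the intrinsics apply), "R" (3x3) and "t" (3): a world point X has camera coordinates R X + t. Camera axes: x right, y down, z forward; pixel columns grow to the right and rows downward; lengths in m; the calibration is good to about 2 mm. A picture is of the moment at which its call begins. There is no depth.
- job_done(): hands the job in, once; it reports no verdict.
The state is a dict: "clock": time; "qpos": joint angles; "qd": joint speeds; "joint_efforts": joint torques, N m; "position": TCP position; "tool_rot": TCP orientation; "force": force on the tool from outside, world axes, zero at the start; "moment": the same for the moment, N m; "grip_width": finger opening in m.
Only numpy, scipy, OpenCV 4.12 (cv2) and the standard library are available. Lean on these libraries where they do the work, as an engineer would, in place of code of your own. Each camera call takes 0.05 s, during which the arm holds its last target.

## Task

The grey antenna-tuner box has come down from the mast for service: pull its red latch lever forward and fully down, then lift the lid by its black bow handle to break it free of the stuck gasket, easing it up without jerking it. Finish still gripping the handle with the lid held still about 3 cm open at its front edge, so that I can unplug the meter's short leads; do not swing it wide, which would tear them. Leave the flask, the screwdriver and the parts tray where they are.

Things in the scene. Friction and masses are not known exactly. Their poses are not given: they have to be found in the camera images.
- tuner_box: Grey box, 220 x 280 (x, y), on an aluminium plate 300 x 340 x 10 fixed to the bench. Origin: centre of the plate's underside, on the bench. x runs from the latch (front) side to the hinge (far) side, within 0.35 rad of world +x; z up. Seam with the lid at z = 100, lid top 120. A steel latch head (28 wide) stands out of the front wall to x = -140, up to z = 117. Sockets stick 16 out of the sides.
- latch (a joint): Angle (rad) of the red latch lever. 0 = locked, standing straight up; grows as it is pulled forward (box -x) and down; 1.57 = level, pointing forward; stop at 1.70, fully down. Starts at 0 to 0.1. Friction keeps it where it is left; it takes about 4 N at the grip to move. While up, a steel nose on it sits over the lid's keeper and blocks the lid; it is clear from about 1.25.
- latch_pivot (a point): Pivot of the latch lever, between the two cheeks of the latch head: box x = -132, y = 0, z = 110. The lever turns here about the box's y.
- latch_grip (a point): Middle of the lever's red grip, 47 from the pivot on the lever's centre line. The grip is 18 wide along the box's y (flat faces, to pinch from above), 12 thick, 38 long (28 to 66 from the pivot); below it is a steel stem 6 x 12. Locked, its top is 176 above the bench, 56 above the lid's top, with nothing behind it for 70. Once past about 0.8 rad it can be pressed down from above.
- lid_angle (a joint): Opening angle (rad) of the lid; 0 = shut, positive lifts the front edge. The hinge is free: let go, the lid (0.4 to 0.6 kg) falls shut. The gasket holds it: lifting the handle takes 10 to 16 N (over 20 if pulled askew), most within the first 3 mm at the front edge, fading until it lets go after about 8 mm. Then only its weight, about 3 N at the handle, is left; the gasket does not stick again.
- lid: Grey lid of the box, 220 x 280 x 20, with a round meter and the handle on it. Origin: middle of its hinge axis, which runs along the box's y behind the far wall: box x = 116, y = 0, z = 100. Its axes turn with the lid; shut, they are those of the box.
- lid_front (a point): Lower front edge of the lid, mid-width: with the lid shut 226 in front of the hinge axis and level with it, 100 above the bench. It rises by 226 x sin(lid angle): 30 at 0.133 rad.
- lid_handle (a point): Black bow handle on the lid. This point: middle of its round bar, 10 thick, 100 long along the box's y, on two legs of that thickness. 30 clear under the bar. Lid shut: at box x = -55, y = 0, z = 155. It turns with the lid: 171 in front of the hinge axis and 55 above it in the lid's frame. Its axes are those of the lid (of the box when shut).
- flask: Bystander: steel vacuum flask with a black cap, 66 diameter, 190 tall, standing. Origin: centre of its underside.
- screwdriver: Bystander: screwdriver lying on the bench, 190 long along its own x. Origin: under its middle.
- parts_tray: Bystander: blue open tray with coax adaptors, 110 x 80 x 35. Origin: centre of its underside.

How it is judged:
By the outcome, as a careful person would: the job done as asked, in the order asked, and still so for the second after the job is handed in, while the arm keeps its last pose, push and grip.
It also fails if it takes over 54 s, if anything falls off the work surface, if the arm or the gripper's body presses on something with over 40 N, if the wrist force passes 120 N, or if a joint passes its speed limit or range.

## Working session

There is one attempt and no reset: what is moved stays moved. The work goes in short steps, Python scripts to look and compute and a shell command to move; the robot and the scene stay as the last step left them, time stands still between calls to the robot, and variables do not carry over. Pictures are saved under pics/ and viewed, and the job is handed in when it is done.

```bash
ls; mkdir -p pics; python3 - <<'E'
from workcell import bot, grab_frame
import cv2
s=bot.observe();print(s)
for n in("scene","top","wrist"):
    f=grab_frame(n);cv2.imwrite(f"pics/{n}0.png",f["img"][:,:,::-1]);print(n,f["fovy"],f["cx"],f["cy"],f["k1"],f["R"],f["t"])
E
```

```text
pics
{'clock': 0.0, 'qpos': array([-1.40720094,  0.52203664, -0.0363551 ,  1.59998971,  0.02118246,
        1.0210985 , -0.11279253]), 'qd': array([-0.00017561, -0.00069334, -0.00155962,  0.00230941,  0.00093813,
       -0.00222986,  0.00046094]), 'joint_efforts': array([-1.46565359e-03, -9.27100182e+01,  1.97923489e+00, -3.69919395e+01,
        1.77752436e-02,  8.40157358e-03, -2.11135250e-05]), 'position': array([0.14473237, 0.60766834, 0.23071787]), 'tool_rot': array([-1.5246824 ,  1.56964815, -1.75846576]), 'force': array([0.57085802, 0.18151107, 0.14540481]), 'moment': array([ 0.00555193, -0.0345726 ,  0.0145659 ]), 'grip_width': 0.08571921410396513}
scene 43.34029952857302 278.3898777138806 218.40656145405447 -0.0011479398968189097 [[ 0.64745403  0.76208922  0.00482706]
 [ 0.6362339  -0.53702171 -0.55390803]
 [-0.4195351   0.36170112 -0.83256387]] [-0.47649347 -0.30115846  1.57858573]
top 53.58124148468254 275.64675907923635 216.0794153475071 -0.04424171125613994 [[-0.0265952  -0.9996352   0.00470857]
 [-0.99178252  0.02579605 -0.1253076 ]
 [ 0.12514043 -0.00800246 -0.99210677]] [0.08282689 0.66396204 0.98668077]
wrist 58.425635873148956 279.99757760825145 217.0701421151427 -0.033869402139056655 [[ 0.23155472  0.97281991 -0.00195905]
 [ 0.93729113 -0.22255782  0.26824124]
 [ 0.26051441 -0.06394872 -0.96334978]] [-0.62457045 -0.03465342  0.37957571]
```

View pics/scene0.png

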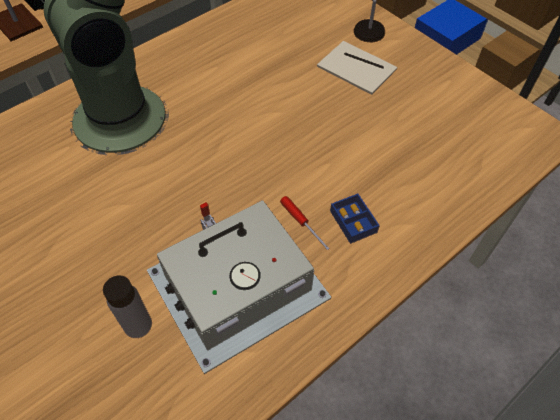

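View pics/top0.png

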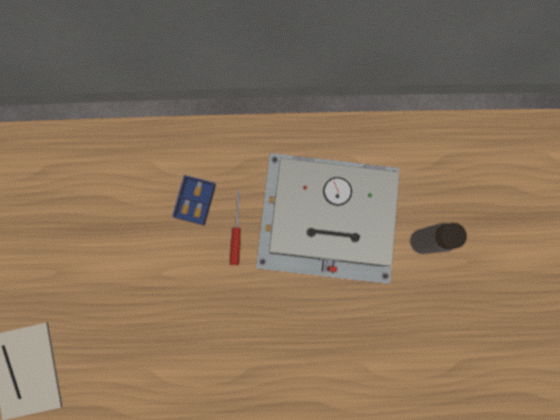

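View pics/wrist0.png

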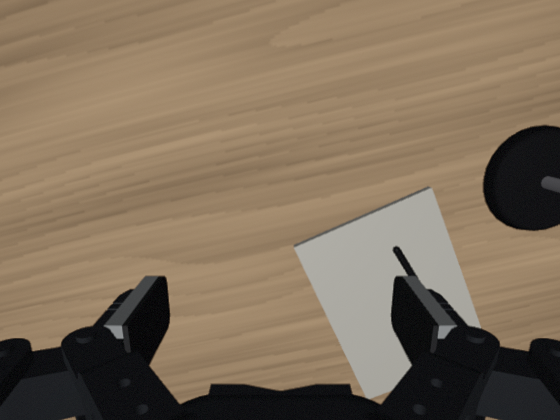

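The scene view shows the box in the middle: red latch at about (206,209), handle from (203,252) to (241,231), flask at (125,305). In the top view the handle runs from (311,232) to (355,237), with red grip at (333,268). Next I'll measure these.

```bash
cat > h.py <<'E'
import numpy as np, cv2
from workcell import bot, grab_frame
def K(f):
    h=f["img"].shape[0];fl=h/2/np.tan(np.radians(f["fovy"])/2)
    return np.array([[fl,0,f["cx"]],[0,fl,f["cy"]],[0,0,1]]),np.array([f["k1"],0,0,0.])
def rays(f,p):
    k,d=K(f);n=cv2.undistortPoints(np.array(p,float).reshape(-1,1,2),k,d).reshape(-1,2)
    R=np.array(f["R"]);t=np.array(f["t"])
    D=np.c_[n,np.ones(len(n))]@R; return -R.T@t,D
def onz(f,p,z):
    o,D=rays(f,p);s=(z-o[2])/D[:,2];return o+s[:,None]*D
def proj(f,X):
    k,d=K(f);r=cv2.Rodrigues(np.array(f["R"]))[0]
    return cv2.projectPoints(np.array(X,float).reshape(-1,1,3),r,np.array(f["t"]),k,d)[0].reshape(-1,2)
def tri(fs,ps):
    A=np.zeros((3,3));b=np.zeros(3)
    for f,p in zip(fs,ps):
        o,D=rays(f,[p]);d=D[0]/np.linalg.norm(D[0]);M=np.eye(3)-np.outer(d,d);A+=M;b+=M@o
    return np.linalg.solve(A,b)
E
python3 - <<'E'
from h import *
F={n:grab_frame(n) for n in("scene","top")}
red={}
for n,f in F.items():
    im=f["img"];hsv=cv2.cvtColor(im,cv2.COLOR_RGB2HSV)
    m=((hsv[...,1]>150)&((hsv[...,0]<6)|(hsv[...,0]>174))&(hsv[...,2]>50)).astype(np.uint8)
    c,l,st,ce=cv2.connectedComponentsWithStats(m)
    print(n,"red",[(ce[i].round(1),st[i]) for i in range(1,c) if st[i,4]>8])
    # lid
    m=((hsv[...,1]<45)&(hsv[...,2]>125)).astype(np.uint8)
    m=cv2.morphologyEx(m,cv2.MORPH_OPEN,np.ones((3,3)))
    x=(330,215) if n=="top" else (225,270)
    c,l=cv2.connectedComponents(m);
    mm=(l==l[x[1],x[0]]).astype(np.uint8)
    cs=max(cv2.findContours(mm,0,1)[0],key=cv2.contourArea)
    ap=cv2.approxPolyDP(cs,6,True)[:,0];print("lid",l[x[1],x[0]],ap.tolist(),onz(f,ap,.12).round(4).tolist())
    m=(hsv[...,2]<60).astype(np.uint8)
    c,l,st,ce=cv2.connectedComponentsWithStats(m)
    print(n,"dark",[(ce[i].round(1),st[i]) for i in range(1,c) if 30<st[i,4]<3000])
    s=im[130:350,100:340] if n=="scene" else im[140:300,220:480]
    cv2.imwrite(f"pics/{n}1.png",cv2.resize(s[:,:,::-1],None,fx=2.7 if n=="scene" else 3,fy=2.7 if n=="scene" else 3))
E
```

```text
scene red [(array([293.3, 210. ]), array([281, 196,  27,  30, 280], dtype=int32)), (array([204.5, 208.7]), array([200, 203,   9,  14,  69], dtype=int32)), (array([273.7, 259.3]), array([272, 258,   4,   4,  10], dtype=int32))]
lid 3 [[263, 201], [212, 226], [207, 221], [210, 227], [158, 253], [201, 330], [311, 269]] [[0.5816, 0.082, 0.12], [0.5604, -0.0534, 0.12], [0.5417, -0.0541, 0.12], [0.5596, -0.0586, 0.12], [0.5405, -0.1885, 0.12], [0.7506, -0.2214, 0.12], [0.7917, 0.046, 0.12]]
scene dark [(array([18. , 20.8]), array([  0,   0,  43,  41, 696], dtype=int32)), (array([35.9,  3.7]), array([ 25,   0,  20,  11, 143], dtype=int32)), (array([405.3,   6.3]), array([385,   0,  41,  18, 410], dtype=int32)), (array([529. ,  40.2]), array([ 479,    0,   81,   98, 2707], dtype=int32)), (array([368.9,  30.7]), array([354,  20,  31,  22, 521], dtype=int32)), (array([362.9,  59.9]), array([345,  53,  38,  15,  59], dtype=int32)), (array([45.4, 80.5]), array([ 37,  71,  18,  20, 220], dtype=int32)), (array([552.5,  93.8]), array([544,  81,  16,  25, 179], dtype=int32)), (array([13.8, 96.1]), a
[... 820 characters left out ...]
,  10,  37, 284], dtype=int32)), (array([332.1, 268.6]), array([329, 267,   7,   4,  23], dtype=int32))]
lid 1 [[271, 153], [257, 256], [266, 262], [256, 267], [388, 283], [381, 273], [390, 274], [398, 168]] [[0.8043, 0.0729, 0.12], [0.5664, 0.1104, 0.12], [0.5524, 0.0905, 0.12], [0.5418, 0.1132, 0.12], [0.4978, -0.1826, 0.12], [0.5205, -0.168, 0.12], [0.5177, -0.1883, 0.12], [0.7615, -0.222, 0.12]]
top dark [(array([449.4, 235.6]), array([434, 224,  32,  25, 595], dtype=int32)), (array([311.7, 231.7]), array([309, 229,   9,   6,  31], dtype=int32)), (array([353.5, 236.8]), array([346, 235,  13,   6,  33], dtype=int32)), (array([ 13.6, 379.6]), array([  8, 362,  12,  36,  46], dtype=int32))]
```

```bash
python3 - <<'E'
from h import *
F={n:grab_frame(n) for n in("scene","top")}
t=F["top"];s=F["scene"]
P=onz(t,[[271,153],[256.5,268],[388.5,283.5],[398.5,168]],.01);c=P.mean(0)
print("plate",P.round(4).tolist(),c, [np.linalg.norm(P[i]-P[i-1]) for i in range(4)])
v=P[0]-P[1]+P[3]-P[2];print("yaw",np.arctan2(v[1],v[0])); v=P[0]-P[3]+P[1]-P[2];print("yaw",np.arctan2(-v[0],v[1]))
g=tri([s,t],[(204.5,208.7),(332.1,268.6)]);print("grip",g)
for yaw,c in((-.153,(.666,-.0705)),(-.153,c[:2])):
    R=np.array([[np.cos(yaw),-np.sin(yaw)],[np.sin(yaw),np.cos(yaw)]])
    B=lambda x,y,z:np.r_[np.array(c)+R@[x,y],z]
    for lab,p in dict(grip=(-.132,0,.157),griptop=(-.132,0,.176),h=(-.055,0,.155),hl=(-.055,.05,.155),hr=(-.055,-.05,.155),fl=(-.11,.14,.12),fr=(-.11,-.14,.12),br=(.11,-.14,.12),bl=(.11,.14,.12)).items():
        X=B(*p);print(lab,X.round(4),proj(s,X).round(1),proj(t,X).round(1))
E
```

```text
plate [[0.8355, 0.0728, 0.01], [0.5398, 0.1166, 0.01], [0.4919, -0.2138, 0.01], [0.7876, -0.2579, 0.01]] [ 0.66371479 -0.07055401  0.01      ] [np.float64(0.3340735861701221), np.float64(0.29897494531822055), np.float64(0.3338468956494479), np.float64(0.2990263301414459)]
yaw -0.14763078534464197
yaw -0.14393485897940816
grip [ 0.53428726 -0.05157105  0.15989113]
grip [ 0.5355 -0.0504  0.157 ] [[205.  209.5]] [[331.  267.8]]
griptop [ 0.5355 -0.0504  0.176 ] [[204.  204.7]] [[332.2 267.8]]
h [ 0.6116 -0.0621  0.155 ] [[221.  234.4]] [[334.7 232.7]]
hl [ 0.6193 -0.0127  0.155 ] [[240.7 224.6]] [[312.1 229.8]]
hr [ 0.604  -0.1115  0.155 ] [[200.8 244.6]] [[357.4 235.5]]
fl [0.5786 0.0846 0.12  ] [[263.  199.7]] [[268.3 250.3]]
fr [ 0.5359 -0.1921  0.12  ] [[155.5 252.6]] [[391.2 265.8]]
br [ 0.7534 -0.2256  0.12  ] [[200.1 332.2]] [[399.8 171.4]]
bl [0.7961 0.0511 0.12  ] [[314. 269.]] [[280.4 156.2]]
grip [ 0.5333 -0.0504  0.157 ] [[204.4 208.9]] [[331.  268.8]]
griptop [ 0.5333 -0.0504  0.176 ] [[203.4 204.1]] [[332.3 268.9]]
h [ 0.6094 -0.0622  0.155 ] [[220.4 233.8]] [[334.8 233.7]]
hl [ 0.617  -0.0128  0.155 ] [[240.1 223.9]] [[312.1 230.8]]
hr [ 0.6017 -0.1116  0.155 ] [[200.2 243.9]] [[357.4 236.6]]
fl [0.5763 0.0846 0.12  ] [[262.4 199.1]] [[268.4 251.3]]
fr [ 0.5337 -0.1922  0.12  ] [[155.  251.9]] [[391.3 266.8]]
br [ 0.7511 -0.2257  0.12  ] [[199.5 331.5]] [[399.9 172.3]]
bl [0.7938 0.051  0.12  ] [[313.3 268.3]] [[280.5 157.2]]
```

View pics/top1.png

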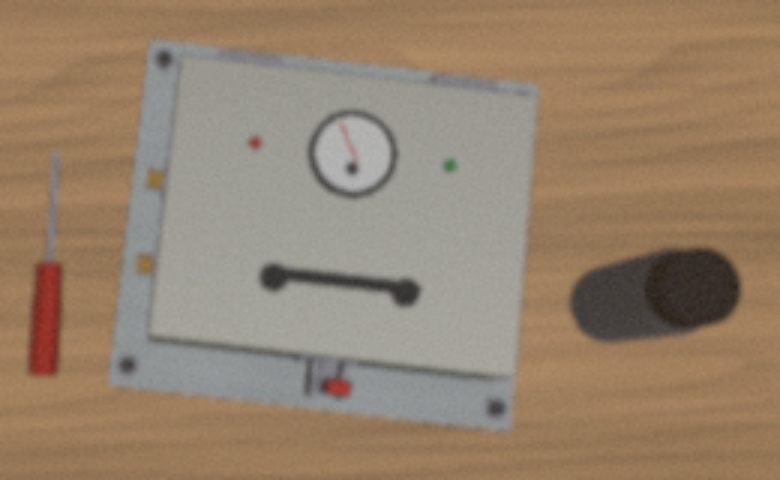

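View pics/scene1.png

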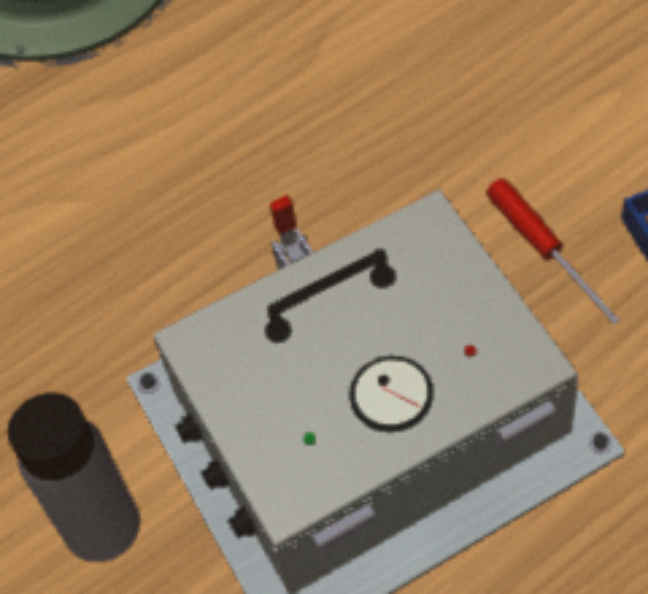

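```bash
cat >> h.py <<'E'
from scipy.spatial.transform import Rotation as Ro
YAW=-.149; C=np.array([.6645,-.0705,0]); RB=Ro.from_euler('z',YAW).as_matrix()
def box(x,y,z): return C+RB@np.array([x,y,z])/1000.
def TR(s=None):
    s=s or bot.observe(); return Ro.from_euler('xyz',s["tool_rot"]).as_matrix(),s["position"]
def togo(X):
    R,p=TR(); d=R.T@(np.array(X)-p)*1000
    a=np.degrees(np.arctan2(*(RB.T@R[:,1])[[1,0]]))
    return "tool shift mm %s  jaw angle from box x %.2f deg"%(d.round(1),a)
E
python3 - <<'E'
from h import *
R,p=TR();print(R.round(3));print(togo(box(-132,0,200)),box(-132,0,200))
E
```

```text
[[-0.     0.232  0.973]
 [-0.     0.973 -0.232]
 [-1.    -0.     0.   ]]
tool shift mm [  31.3 -550.7  531.2]  jaw angle from box x 85.14 deg [ 0.53396256 -0.05090469  0.2       ]
```

```bash
python3 -m pendant '[[0,-25,50,0],[0,-25,50,0],[0,-25,50,0],[0,-25,50,0],[0,-40,32,0],[0,-40,32,0],[0,-40,32,0],[0,-40,32,0],[0,-40,32,0],[0,-40,32,0],[0,-40,32,0],[0,-30,25,-4.8]]' 0.0 40
python3 -c "
from h import *
print(togo(box(-132,0,200)))"
```

```text
clock: 1.85
position: [0.4873, 0.1031, 0.2315]
tool_rot: [-0.17, 1.57, -0.32]
force: [0.3, 0.7, -0.6]
grip_width: 0.0428
tool shift mm [  31.5 -145.3   69.2]  jaw angle from box x 89.95 deg
```

```bash
python3 -m pendant '[[0,-45,20,0],[0,-45,20,0],[0,-40,20,0],[0,-15,9,0],[0,0,0,0],[0,0,0,0]]'
python3 -c "
from h import *
print(togo(box(-132,0,200)))
f=grab_frame('wrist');cv2.imwrite('pics/w2.png',f['img'][:,:,::-1])
print(proj(f,[box(-132,0,176),box(-132,0,157),TR()[1]]))"
```

```text
clock: 2.6
position: [0.533, -0.0472, 0.2312]
tool_rot: [2.127, 1.57, 1.978]
force: [0.6, -0.3, 0.9]
grip_width: 0.0429
tool shift mm [31.2 -3.5  1.5]  jaw angle from box x 90.02 deg
[[273.17114006 242.81352721]
 [273.733437   232.37078539]
 [279.32620977 283.62528948]]
```

View pics/w2.png

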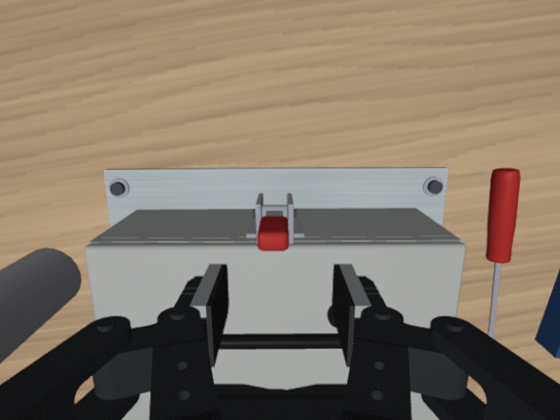

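The wrist view shows the red grip at about (273,233) between the open fingers laterally. I'll zoom in to find its top face.

```bash
python3 -c "
from h import *
f=grab_frame('wrist');im=f['img'];cv2.imwrite('pics/w3.png',cv2.resize(im[180:270,220:330,::-1],None,fx=6,fy=6,interpolation=2))
R=np.array(f['R']);print('cam',-R.T@f['t'])
for d in(-.0,.1,.2):
  L=[(-132-66*np.sin(d)+sx*np.cos(d),y,110+66*np.cos(d)+sx*np.sin(d)) for sx in(-6,6) for y in(-9,9)]
  print(d,proj(f,[box(*l) for l in L]).round(0).tolist())
print(onz(f,[(273,225)],.176))
"
```

```text
cam [ 0.4653075  -0.03662334  0.3742485 ]
-0.0 [[257.0, 233.0], [289.0, 233.0], [257.0, 253.0], [289.0, 253.0]]
0.1 [[257.0, 221.0], [289.0, 221.0], [257.0, 242.0], [289.0, 242.0]]
0.2 [[257.0, 209.0], [289.0, 209.0], [257.0, 230.0], [289.0, 230.0]]
[[ 0.52372142 -0.04934403  0.176     ]]
```

View pics/w3.png

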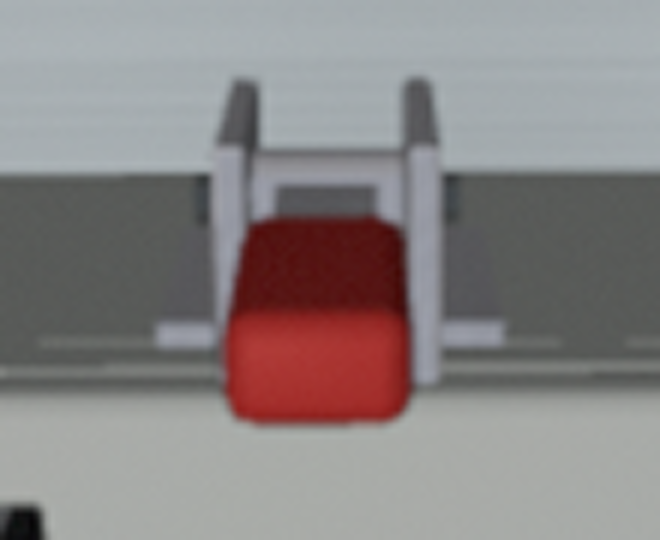

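```bash
python3 -m pendant '[[25,-3.5,1.5,0],[30,0,0,0],[25,0,0,0],[10,0,0,0],[0,0,0,0],[0,0,0,0]]' 
python3 -m pendant '[[0,0,0,0],[0,0,0,0],[0,0,0,0],[0,0,0,0],[0,0,0,0]]' -1 40
python3 -c "
from h import *
print(togo(box(-132,0,140)),bot.observe()['force'])"
```

```text
clock: 3.45
position: [0.5346, -0.0521, 0.1422]
tool_rot: [0.177, 1.57, 0.027]
force: [0.0, 0.2, 0.3]
grip_width: 0.0424
clock: 4.08
position: [0.5345, -0.0518, 0.1421]
tool_rot: [0.609, 1.569, 0.459]
force: [-0.7, 2.1, 7.9]
grip_width: 0.0173
tool shift mm [ 2.1  0.8 -0.7]  jaw angle from box x 89.96 deg [-0.68067833  2.08162416  7.92890611]
```

```bash
python3 -m pendant '[[0.5,0,-7.1,0],[1.5,0,-7,0],[2.4,0,-6.7,0],[3.4,0,-6.3,0],[4.2,0,-5.8,0],[5,0,-5.1,0],[0,0,0,0]]'
```

```text
clock: 4.95
position: [0.4978, -0.0463, 0.1252]
tool_rot: [0.227, 1.567, 0.077]
force: [3.6, 2.0, 4.1]
grip_width: 0.0175
```

```bash
python3 -m pendant '[[5.6,0,-4.4,0],[6.2,0,-3.5,0],[6.6,0,-2.7,0],[6.9,0,-1.7,0],[7.1,0,-0.7,0],[5,0,0.3,0],[4.2,0,0.3,0],[0,0,0,0]]'
python3 -c "
from h import *
for n in('wrist','scene'):
  f=grab_frame(n);im=f['img'];
  cv2.imwrite('pics/%s4.png'%n,im[:,:,::-1] if n=='wrist' else cv2.resize(im[130:350,100:340,::-1],None,fx=2.7,fy=2.7))
R,p=TR();print(RB.T@(p-C))"
```

```text
clock: 5.95
position: [0.4847, -0.0444, 0.083]
tool_rot: [0.496, 1.57, 0.346]
force: [-0.1, 2.3, 1.4]
grip_width: 0.0171
[-0.18168049 -0.00098054  0.08298713]
```

View pics/wrist4.png

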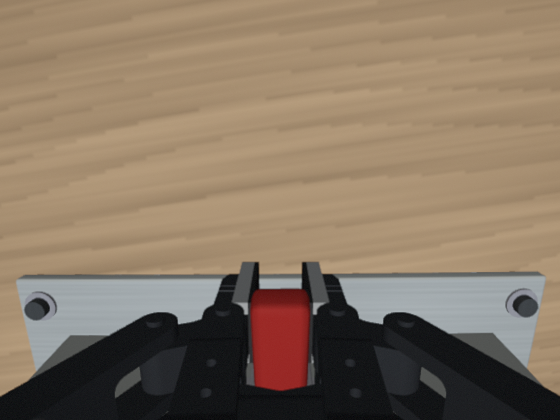

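View pics/scene4.png

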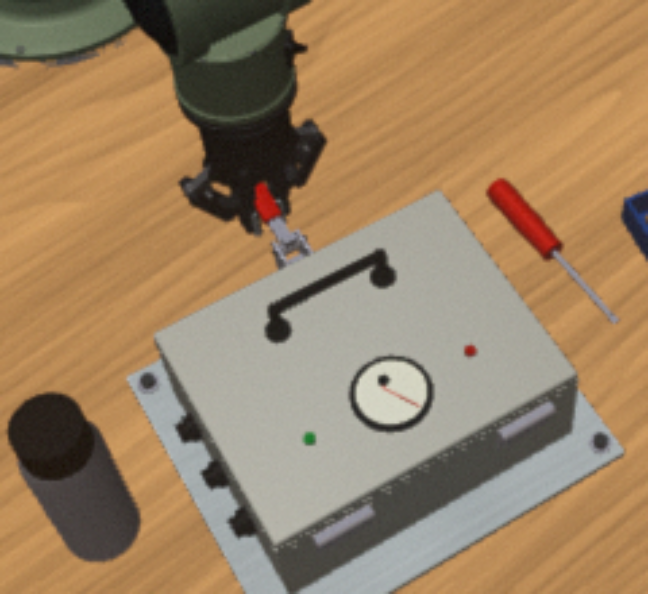

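The lever is down between the fingers in both views. In the wrist view the red grip spans rows 288–388. I'll press a little further to confirm it's on the stop.

```bash
python3 -m pendant '[[3,0,0.3,0],[3,0,0,0],[0,0,0,0]]'; python3 -m pendant '[[2,0,0.3,0],[0,0,0,0]]'
```

```text
clock: 6.42
position: [0.4853, -0.0446, 0.077]
tool_rot: [0.255, 1.569, 0.105]
force: [3.7, 2.9, 2.0]
grip_width: 0.0173
clock: 6.68
position: [0.4856, -0.0446, 0.0751]
tool_rot: [0.273, 1.569, 0.124]
force: [2.2, 3.7, 4.0]
grip_width: 0.0169
```

```bash
python3 -m pendant '[[3,0,0.3,0],[0,0,0,0]]'; python3 -m pendant '[[3,0,0.3,0],[0,0,0,0]]'; python3 -c "
from h import *
for n in('wrist','scene','top'):
  f=grab_frame(n);im=f['img'];
  cv2.imwrite('pics/%s5.png'%n,im[:,:,::-1] if n=='wrist' else cv2.resize(im[180:260,160:260,::-1],None,fx=6,fy=6))
"
```

```text
clock: 6.92
position: [0.4861, -0.0447, 0.0721]
tool_rot: [0.213, 1.569, 0.063]
force: [3.8, 2.2, 3.2]
grip_width: 0.0176
clock: 7.18
position: [0.4866, -0.0448, 0.0691]
tool_rot: [0.164, 1.568, 0.014]
force: [5.1, 1.6, 3.3]
grip_width: 0.017
```

View pics/wrist5.png

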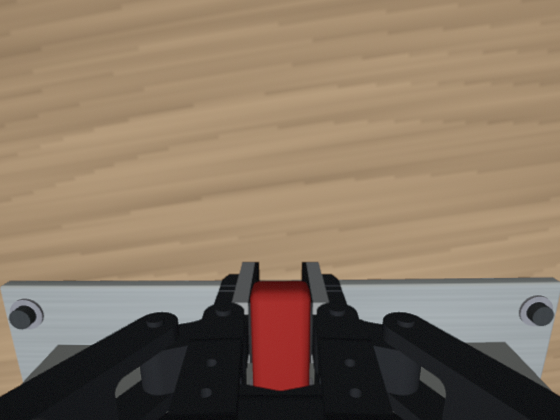

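View pics/scene5.png

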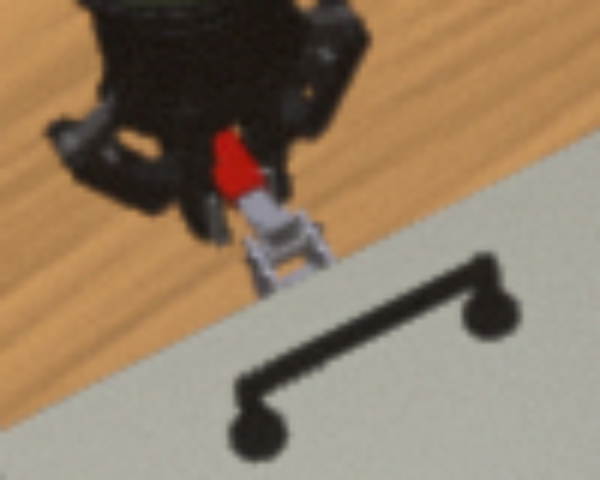

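Force stays low, so either the fingers are slipping over a stopped lever or it's still turning. I'll release, lift and look.

```bash
python3 -m pendant '[[0,0,0,0],[0,0,0,0],[0,0,0,0]]' 0; python3 -m pendant '[[-30,0,0,0],[-40,0,0,0],[-40,0,0,0],[-20,0,0,0],[0,0,0,0],[0,0,0,0]]'
python3 -c "
from h import *
for n in('wrist','scene'):
  f=grab_frame(n);im=f['img'];
  cv2.imwrite('pics/%s6.png'%n,im[:,:,::-1] if n=='wrist' else cv2.resize(im[180:260,160:260,::-1],None,fx=6,fy=6))
  for d in(1.3,1.5,1.6,1.7):
    L=[(-132-66*np.sin(d)+6*np.cos(d)*s,y,110+66*np.cos(d)+6*s*np.sin(d)) for s in(1,-1) for y in(-9,9)]
    L+=[(-132-28*np.sin(d)+6*np.cos(d),y,110+28*np.cos(d)+6*np.sin(d)) for y in(-9,9)]
    print(n,d,proj(f,[box(*l) for l in L]).round(1).tolist())
  hsv=cv2.cvtColor(im,cv2.COLOR_RGB2HSV)
  m=((hsv[...,1]>150)&((hsv[...,0]<6)|(hsv[...,0]>174))&(hsv[...,2]>50)).astype(np.uint8)
  c,l,st,ce=cv2.connectedComponentsWithStats(m);print([st[i].tolist() for i in range(1,c) if st[i,4]>20])
"
```

```text
clock: 7.7
position: [0.4852, -0.0451, 0.0686]
tool_rot: [-2.778, 1.57, -2.928]
force: [-0.0, -0.6, 0.2]
grip_width: 0.0423
clock: 8.45
position: [0.485, -0.0449, 0.198]
tool_rot: [-2.94, 1.57, -3.09]
force: [0.4, -0.2, 0.0]
grip_width: 0.0425
wrist 1.3 [[266.0, 213.9], [297.5, 213.9], [266.7, 203.7], [296.7, 203.7], [267.3, 266.3], [296.1, 266.3]]
wrist 1.5 [[266.8, 202.9], [296.6, 202.9], [267.4, 197.2], [295.9, 197.2], [267.5, 259.9], [295.8, 259.9]]
wrist 1.6 [[267.1, 199.3], [296.2, 199.3], [267.8, 195.7], [295.5, 195.7], [267.7, 257.3], [295.6, 257.3]]
wrist 1.7 [[267.5, 196.9], [295.8, 196.8], [268.1, 195.3], [295.1, 195.3], [267.8, 255.1], [295.5, 255.1]]
[[267, 197, 28, 58, 1507], [501, 224, 38, 98, 2741]]
scene 1.3 [[190.0, 198.1], [196.8, 194.9], [190.1, 200.0], [196.8, 196.8], [197.6, 211.4], [204.4, 208.1]]
scene 1.5 [[190.1, 200.3], [196.8, 197.1], [190.6, 202.9], [197.3, 199.7], [197.5, 212.1], [204.2, 208.8]]
scene 1.6 [[190.3, 201.7], [197.0, 198.5], [191.1, 204.6], [197.7, 201.5], [197.5, 212.5], [204.3, 209.2]]
scene 1.7 [[190.7, 203.2], [197.4, 200.0], [191.6, 206.5], [198.2, 203.3], [197.5, 213.1], [204.3, 209.8]]
[[281, 197, 26, 29, 282], [192, 201, 12, 13, 86]]
```

View pics/wrist6.png

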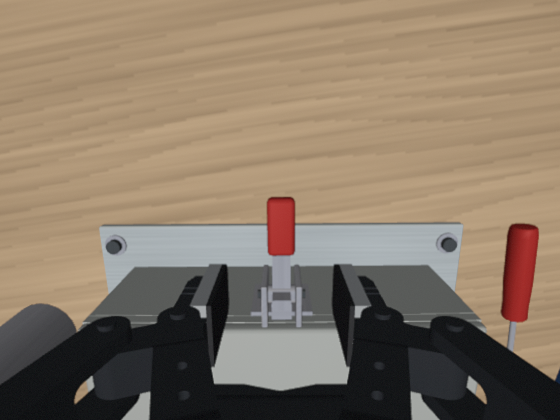

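View pics/scene6.png

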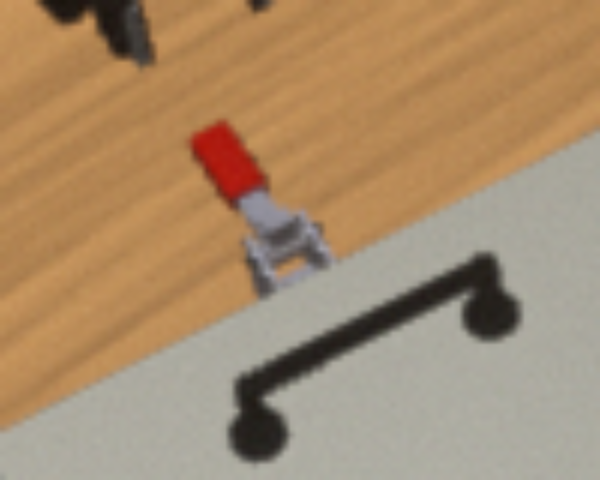

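The red grip spans rows 197–255 in the wrist view, and the prediction for 1.70 rad is 197–255. The latch is fully down, so I'll go to the handle next.

```bash
python3 -c "
from h import *
s=bot.observe();print(s['qpos'].round(2));print(togo(box(-55,0,230)))"
```

```text
[-0.16  0.35  0.17  2.   -0.08  0.8   1.47]
tool shift mm [-32.4   1.5 126.3]  jaw angle from box x 89.94 deg
```

```bash
python3 -m pendant '[[-32,1.5,20,0],[0,0,35,0],[0,0,40,0],[0,0,31,10],[0,0,0,10],[0,0,0,10],[0,0,0,10],[0,0,0,10],[0,0,0,10],[0,0,0,10],[0,0,0,10],[0,0,0,10]]' 0 110
python3 -m pendant '[[0,0,0,0],[0,0,0,0]]'
python3 -c "
from h import *
s=bot.observe();print(s['qpos'].round(2));print(togo(box(-55,0,136)))
f=grab_frame('wrist');im=f['img'];cv2.imwrite('pics/w7.png',im[:,:,::-1])
print(proj(f,[box(-55,y,155) for y in(-50,0,50)]))"
```

```text
clock: 10.05
position: [0.6099, -0.0623, 0.2297]
tool_rot: [-1.153, 1.569, -2.88]
force: [-0.2, 0.9, -0.1]
grip_width: 0.0426
clock: 10.3
position: [0.6101, -0.0622, 0.2302]
tool_rot: [-1.116, 1.57, -2.833]
force: [-0.2, 0.3, -0.3]
grip_width: 0.0426
[-0.38  0.57  0.58  1.66 -0.35  1.02  0.17]
tool shift mm [94.2  0.1  0.1]  jaw angle from box x 0.18 deg
[[280.77123773 302.87712507]
 [281.08375913 228.98109704]
 [281.43222669 145.73888941]]
```

View pics/w7.png

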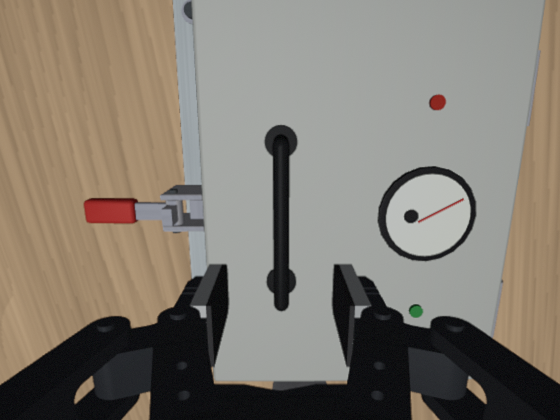

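The bar runs at column 281 between rows 136 and 310, matching the prediction. I'll go straight down and close.

```bash
python3 -m pendant '[[25,0,0,0],[30,0,0,0],[22,0,0,0],[12,0,0,0],[4,0,0,0],[0,0,0,0],[0,0,0,0]]' 
python3 -m pendant '[[0,0,0,0],[0,0,0,0],[0,0,0,0],[0,0,0,0],[0,0,0,0],[0,0,0,0]]' -1 110
python3 -c "
from h import *
s=bot.observe();print(togo(box(-55,0,136)),s['force'],s['moment'])"
```

```text
clock: 11.22
position: [0.6106, -0.0623, 0.1384]
tool_rot: [1.745, 1.57, 0.025]
force: [0.3, -0.5, 0.5]
grip_width: 0.0425
clock: 11.98
position: [0.6106, -0.0622, 0.1382]
tool_rot: [1.806, 1.57, 0.085]
force: [-0.1, 0.1, 5.8]
grip_width: 0.006
tool shift mm [ 2.2 -0.5  0.2]  jaw angle from box x -0.05 deg [-0.10328967  0.07064484  5.76007473] [0.09569775 0.09805568 0.07485143]
```

```bash
python3 -m pendant '[[0,0,0,0],[0,0,0,0]]' 
python3 -c "
from h import *
for n in('wrist','scene'):
  f=grab_frame(n);im=f['img'];
  cv2.imwrite('pics/%s8.png'%n,im[:,:,::-1] if n=='wrist' else cv2.resize(im[160:290,140:290,::-1],None,fx=5,fy=4.6*5/4.6))"
```

```text
clock: 12.22
position: [0.6106, -0.0622, 0.1382]
tool_rot: [1.771, 1.57, 0.051]
force: [-0.8, -0.1, 4.7]
grip_width: 0.0062
```

View pics/wrist8.png

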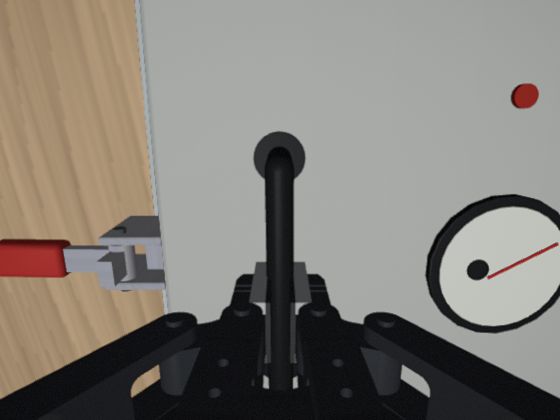

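View pics/scene8.png

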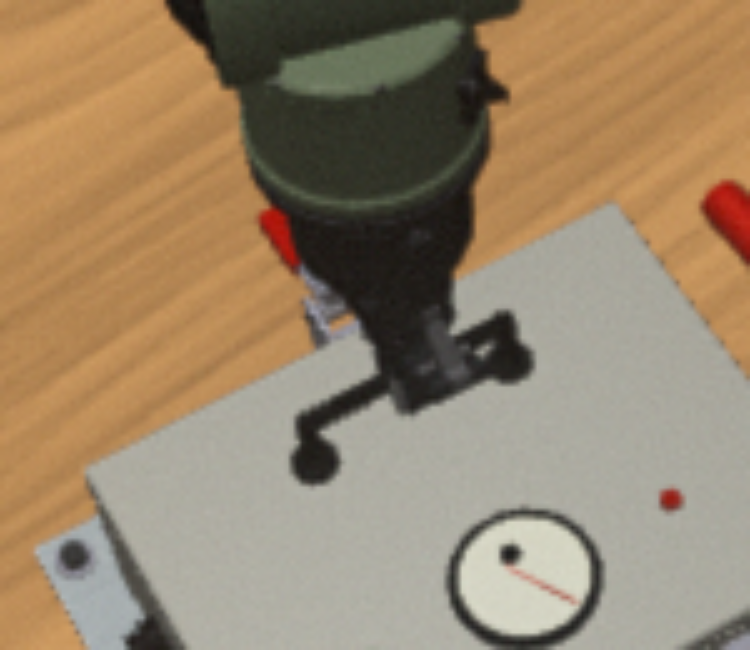

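The bar sits centred between the pads. Now I'll lift slowly along the hinge arc (tool -x, +y).

```bash
python3 -m pendant '[[-0.4,0.1,0,0],[-0.4,0.1,0,0],[-0.4,0.1,0,0],[-0.4,0.2,0,0]]'; python3 -m pendant '[[-0.4,0.1,0,0],[-0.4,0.1,0,0],[-0.4,0.1,0,0],[-0.4,0.2,0,0]]';
```

```text
clock: 12.82
position: [0.6108, -0.0623, 0.1391]
tool_rot: [-0.428, 1.571, -2.149]
force: [5.8, -0.6, -8.6]
grip_width: 0.0066
clock: 13.32
position: [0.611, -0.0623, 0.1401]
tool_rot: [-1.113, 1.57, -2.834]
force: [7.1, -1.8, -19.5]
grip_width: 0.0063
```

```bash
python3 -m pendant '[[-0.3,0.2,0,0],[-0.3,0.2,0,0],[-0.3,0.2,0,0]]'; python3 -m pendant '[[-0.3,0.2,0,0],[-0.3,0.2,0,0],[-0.3,0.1,0,0]]'
```

```text
clock: 13.7
position: [0.6111, -0.0624, 0.1405]
tool_rot: [-1.285, 1.569, -3.006]
force: [6.4, -1.2, -25.8]
grip_width: 0.0062
clock: 14.08
position: [0.6115, -0.0624, 0.1415]
tool_rot: [-1.394, 1.569, -3.115]
force: [4.7, -1.1, -13.0]
grip_width: 0.0062
```

```bash
python3 -m pendant '[[-0.3,0.1,0,0],[-0.3,0.1,0,0],[-0.3,0.1,0,0]]'; python3 -m pendant '[[-0.3,0.1,0,0],[-0.3,0.1,0,0],[-0.3,0.1,0,0]]';python3 -c "
from h import *
f=grab_frame('scene');im=f['img'];cv2.imwrite('pics/s9.png',cv2.resize(im[170:360,110:340,::-1],None,fx=3,fy=3))
f=grab_frame('wrist');im=f['img'];cv2.imwrite('pics/w9.png',im[:,:,::-1])"
```

```text
clock: 14.45
position: [0.6123, -0.0625, 0.1435]
tool_rot: [-1.679, 1.57, 2.883]
force: [-1.2, 1.0, -8.1]
grip_width: 0.0061
clock: 14.82
position: [0.6127, -0.0625, 0.1445]
tool_rot: [-1.807, 1.57, 2.755]
force: [-3.3, 1.3, -6.2]
grip_width: 0.0064
```

View pics/s9.png

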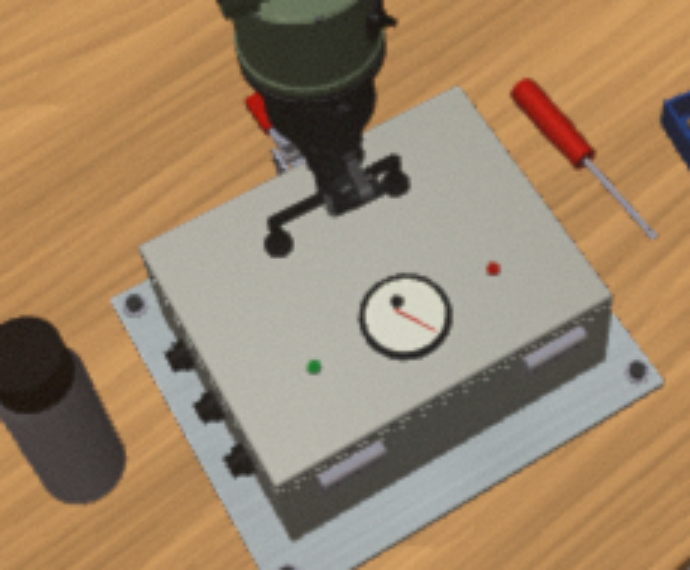

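View pics/w9.png

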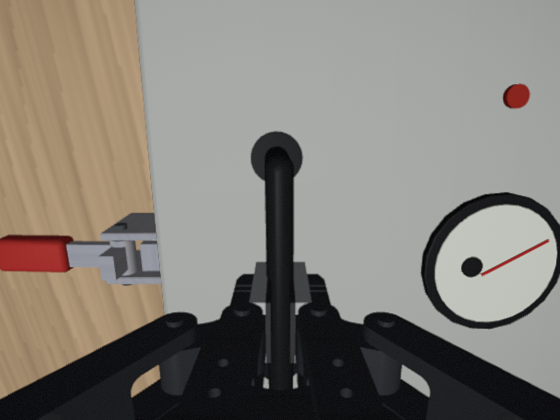

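The handle keeps its place between the pads (leg at (277,157) in both wrist views), so there's no slip. The gasket force has faded. I'll continue slowly to the 3 cm opening.

```bash
python3 -m pendant '[[-0.4,0.1,0,0],[-0.6,0.2,0,0],[-0.7,0.3,0,0],[-0.8,0.3,0,0],[-0.8,0.3,0,0],[-0.8,0.3,0,0],[-0.8,0.3,0,0],[-0.8,0.3,0,0],[-0.6,0.3,0,0],[-0.4,0.2,0,0]]'
python3 -c "
from h import *
R,p=TR();print(RB.T@(p-C))"
```

```text
clock: 16.18
position: [0.6153, -0.063, 0.1513]
tool_rot: [-1.833, 1.57, 2.729]
force: [-5.1, 2.2, -2.9]
grip_width: 0.0063
[-4.98199961e-02  1.24024939e-04  1.51327602e-01]
```

```bash
python3 -m pendant '[[-0.4,0.1,0,0],[-0.6,0.2,0,0],[-0.8,0.3,0,0],[-0.8,0.3,0,0],[-0.8,0.3,0,0],[-0.8,0.4,0,0],[-0.8,0.4,0,0],[-0.8,0.4,0,0],[-0.8,0.4,0,0],[-0.6,0.3,0,0],[-0.4,0.2,0,0],[-0.2,0.1,0,0]]'
python3 -m pendant '[[0,0,0,0],[0,0,0,0]]'
python3 -c "
from h import *
R,p=TR();print(RB.T@(p-C))"
```

```text
clock: 17.68
position: [0.6185, -0.0634, 0.159]
tool_rot: [-1.754, 1.57, 2.808]
force: [-6.1, 3.4, -4.7]
grip_width: 0.0065
clock: 17.92
position: [0.6185, -0.0634, 0.159]
tool_rot: [-1.787, 1.57, 2.775]
force: [-5.6, 3.7, -3.5]
grip_width: 0.0065
[-0.04652473  0.00017337  0.15897635]
```

```bash
python3 -m pendant '[[-0.4,0.1,0,0],[-0.5,0.1,0,0],[-0.4,0.1,0,0],[-0.2,0,0,0],[0,0,0,0],[0,0,0,0],[0,0,0,0],[0,0,0,0]]'
python3 -c "
from h import *
R,p=TR();print(RB.T@(p-C),bot.observe()['qd'].round(4))
for n in('scene','top','wrist'):
  f=grab_frame(n);im=f['img'];cv2.imwrite('pics/%s10.png'%n,cv2.resize(im[170:360,110:340,::-1],None,fx=3,fy=3) if n=='scene' else im[:,:,::-1])
  for th in(0,.10,.133,.16):
    L=[]
    for x,y,z in((-226,140,20),(-226,-140,20),(-226,-140,0),(-6,-140,20)):
      L.append(box(116+x*np.cos(th)+z*np.sin(th),y,100-x*np.sin(th)+z*np.cos(th)))
    print(n,th,proj(f,L).round(1).tolist())
"
```

```text
clock: 18.92
position: [0.6192, -0.0636, 0.1605]
tool_rot: [-2.782, 1.571, 1.781]
force: [-3.4, 3.9, -5.0]
grip_width: 0.0062
[-4.58612151e-02  1.37202140e-04  1.60505814e-01] [-0.0006 -0.0001  0.0009 -0.0005 -0.0014 -0.0018 -0.0006]
scene 0 [[262.4, 199.2], [155.1, 252.4], [156.8, 256.8], [200.0, 331.8]]
scene 0.1 [[262.8, 194.5], [153.8, 248.3], [155.1, 252.2], [200.4, 332.5]]
scene 0.133 [[263.1, 193.1], [153.4, 247.1], [154.6, 250.8], [200.6, 332.8]]
scene 0.16 [[263.4, 192.0], [153.2, 246.2], [154.3, 249.7], [200.7, 333.0]]
top 0 [[268.5, 251.2], [391.4, 266.3], [389.0, 266.3], [399.6, 171.7]]
top 0.1 [[268.5, 249.4], [394.4, 264.8], [391.8, 265.8], [399.8, 170.8]]
top 0.133 [[268.6, 248.5], [395.4, 264.1], [392.8, 265.3], [399.8, 170.5]]
top 0.16 [[268.6, 247.7], [396.3, 263.4], [393.6, 264.9], [399.8, 170.3]]
wrist 0 [[131.9, -57.6], [179.4, 457.4], [186.8, 431.8], [525.1, 454.1]]
wrist 0.1 [[117.6, -83.5], [175.1, 491.2], [180.2, 460.9], [528.6, 454.6]]
wrist 0.133 [[113.3, -93.7], [174.4, 503.7], [178.6, 471.6], [529.8, 454.8]]
wrist 0.16 [[110.1, -102.8], [174.1, 514.4], [177.5, 480.9], [530.7, 454.8]]
```

View pics/scene10.png

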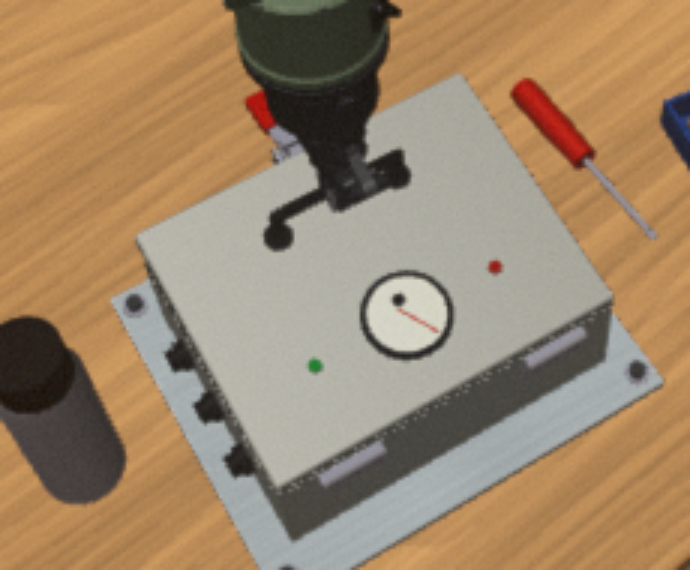

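View pics/top10.png

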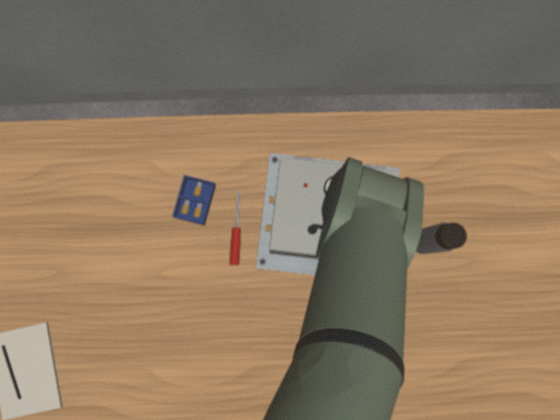

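View pics/wrist10.png

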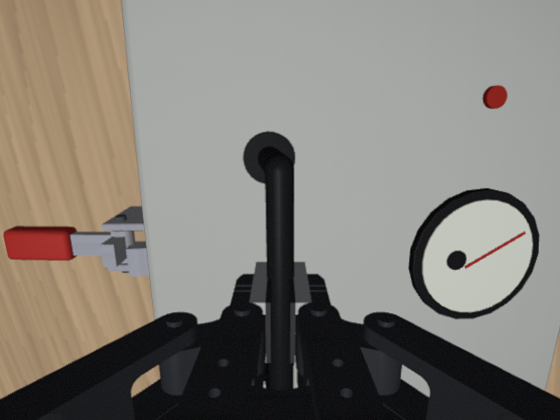

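```bash
python3 -m pendant '[[0,0,0,0],[0,0,0,0],[0,0,0,0],[0,0,0,0]]'; python3 -c "
from workcell import job_done
print(job_done())"
```

```text
clock: 19.58
position: [0.6192, -0.0636, 0.1605]
tool_rot: [2.795, 1.571, 1.075]
force: [-3.5, 3.5, -5.4]
grip_width: 0.0059
the job is handed in; nothing more can be done
None
```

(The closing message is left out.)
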